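# Set the slide feeder's gate with a gauge blade

## Task

Set the gate of the slide feeder with the blue-handled gauge: slide the blade along the bed from the outlet until it is well in under the gate lip, then turn the knurled screw on top until the blade just drags, a light but definite drag of about 4 N when you tug the gauge with the screw left alone. Turn the screw only while the blade is under the gate and never jam the blade hard. Then draw the gauge out, feeling that same light drag, lay it flat back on its grey pad, and leave the other things on the bench where they are.

Things in the scene. Friction and masses are not known exactly. Their poses are not given: they have to be found in the camera images.
- feeder: Benchtop microscope-slide feeder, fixed: cream housing 262 long (its x, -130 to +132 mm), 150 wide, 44 high. Origin on the bench straight below the gate lip; x along the feed bed from the outlet (-x end, towards the robot) to the empty magazine (+x), z up. Magazine of clear walls 105 mm above the bench, inner width 30, starts at x = +26
- outlet (a point): Outlet end of the steel feed bed, on its surface, 50 mm above the bench (feeder x = -138). The bed is flat, 44 wide, and runs from here level along the feeder's x (y = 0) 248 mm to x = +110. Rails 3 mm high at its sides, from x = -35 to +15, leave a lane 30 wide. The housing's top is 6 mm below the bed. Axes as the feeder's
- bed_mid (a point): On the bed's surface, below the gate lip. The orange lip (round, radius 4, 28 wide in y) starts 2.7 to 5.7 mm above it; this gap is not measured. Once the sprung lip bears on the blade, its force grows about 9 N per mm lowered; over 15 N jams it. Friction of blade on lip and on bed is about 0.6 (0.5 to 0.7) each, so a tug takes 1.2 x lip force + 0.6 x load on the bed. Axes as the feeder's
- crosshead (a point): Middle of the top of the aluminium crosshead, 118 mm above the bench: 28 (x) by 96 (y) by 12 high, on two posts at feeder y = +-36, over the gate block (50 wide, feeder x -9 to +11) that carries the lip. Axes as the feeder's
- screw: Knurled black knob of the gate screw above the crosshead: upright cylinder, 34 mm diameter, 30 high. Origin on its vertical axis at its underside, 130 mm above the bench; grip about 16 mm higher. Clockwise from above lowers the gate 1.0 mm per radian, anticlockwise raises it. Friction 0.04 N m; it stays put and does not rise or sink. Its angle tells nothing of the gap; travel is ample both ways
- pad: Grey foam pad, 200 (x) by 190 (y) by 8 mm, fixed flat on the bench; origin at the centre of its underside. The two gauges lie side by side on it, along its x, blades towards +x, about 90 mm apart; which is on which side varies
- gauge_handle (a point): Centre of the blue plastic handle of the gauge to use. The handle is 45 long (x, along the gauge), 14 wide (y: the width to grip), 26 high. x points along the blade to its tip, z up. The steel blade runs on from the handle: 2 mm thick, 20 wide, 105 long, its underside flush with the handle's underside, which lies 13 mm below this point. The gauge weighs about 60 g (48 to 78)
- gauge_tip (a point): Middle of the end of the blue gauge's blade, half-way up its 2 mm thickness: 127.5 mm ahead of the handle's centre along x, and 12 mm lower. Same axes as gauge_handle
- gauge: The blue gauge as a whole: origin on its underside, 52.5 mm ahead of the handle's centre along the blade and 13 mm below it; same axes
- red_gauge: The red-handled gauge on the pad: same shape, but a 3 mm blade. Not to be used or moved. Origin as for gauge
- slide_box: Blue slide box, 95 x 170 x 34 mm, loose on the bench, to be left alone; origin at the centre of its underside
- oil_bottle: Small amber bottle, 32 mm in diameter, 75 tall, loose, to be left alone; origin at the centre of its underside
- stain_jar: Clear glass jar, 64 mm in diameter, 85 tall, loose, to be left alone; origin at the centre of its underside
- mount_jar: White screw-top jar, 54 mm in diameter, 60 tall, loose, to be left alone; origin at the centre of its underside
- tweezers: Steel tweezers, about 110 mm long, 4 high, loose on the bench, to be left alone; origin at the centre of the underside
- slide_stack: Small stack of glass slides, 76 x 26 x 22 mm, loose, to be left alone; origin at the centre of its underside

How it is judged:
On the way, in this order (a step that is already met when the one before it is completed fails the run):
1. the blade lies well in under the gate: its tip more than 15 mm past the lip (x of gauge_tip in the frame of feeder above 0.015 m and y of gauge_tip in the frame of feeder between -0.012 and 0.012 m and z of gauge_tip in the frame of feeder between 0.045 and 0.06 m), for 0.1 s.
2. the screw has been turned until the gate lip bears lightly on the blade, with nothing holding the gauge: 0.8 to 6 N, the tip still more than 10 mm past the lip (x of gauge_tip in the frame of feeder above 0.01 m and y of gauge_tip in the frame of feeder between -0.012 and 0.012 m and z of gauge_tip in the frame of feeder between 0.045 and 0.06 m and contact force between gauge and feeder between 0.8 and 6 N and contact force between the fingers and gauge below 0.2 N), for 0.3 s.
3. the gauge is drawn out by hand under that light drag: as the last 10 mm of blade leave the lip, the gate bears on it with 0.6 to 7.5 N (x of gauge_tip in the frame of feeder between 0.0005 and 0.0095 m and y of gauge_tip in the frame of feeder between -0.012 and 0.012 m and z of gauge_tip in the frame of feeder between 0.045 and 0.06 m and contact force between gauge and feeder between 0.6 and 7.5 N and contact force between the fingers and gauge above 0.5 N), for 0.02 s.
At the end, for the whole second after the job is handed in: the blue gauge lies flat (within 0.06 rad) and at rest on the grey pad, its handle's centre and its blade's tip both over the pad and the handle's centre 17 to 25 mm above the pad's underside; the screw is as it was when the blade was drawn out (angle between gauge_tip's own z axis and vertical below 0.06 rad and z of gauge_handle in the frame of pad between 0.017 and 0.025 m and x of gauge_handle in the frame of pad between -0.1 and 0.1 m and y of gauge_handle in the frame of pad between -0.095 and 0.095 m and x of gauge_tip in the frame of pad between -0.1 and 0.1 m and y of gauge_tip in the frame of pad between -0.095 and 0.095 m and linear speed of gauge below 0.02 m/s); the robot touches nothing.
It fails at once if the gate or another part of the feeder other than its bed presses on the gauge with more than 15 N (blade jammed) (contact force between gauge and feeder above 15 N).
It fails at once if the screw is turned while the blade is not under the gate (angular speed of screw above 0.3 rad/s and x of gauge_tip in the frame of feeder below 0 m).
It fails at once if one of the other things on the bench is moved by more than 30 mm (distance of any of red_gauge, slide_box, oil_bottle, stain_jar, mount_jar, tweezers, slide_stack from where it was at the start of the episode above 0.03 m).
It also fails if it takes over 72 s, if anything falls off the work surface, if the arm or the gripper's body presses on something with over 40 N, if the wrist force passes 120 N, or if a joint passes its speed limit or range.

## Robot

A 6-joint arm with a two-finger parallel gripper is mounted at the origin on the work surface. World frame = base frame: x ahead of the robot, y to its left, z up, the work surface at z = 0. Lengths are in m, angles in rad, forces in N, time in s.
With the tool pointing down it reaches from about 0.3 to 0.875 m from the base axis. Payload 6.4 kg.
Tool frame: the origin (TCP) lies midway between the tips of the shut fingers; the grasp point (between the pads) lies 19 mm behind it; x points along the fingers, y is the direction in which the jaws open and shut, and the axes are right-handed (so a half turn about x gives the same grasp; the last joint's range is limited). The gripper opens to 85 mm and grips with 20 to 120 N. Pads are 22 mm wide; open, the fingers measure 114 mm over their backs; the gripper's body (76 mm by 85 mm) begins 54 mm behind the grasp point. The pads swing forward as they close: fully open they stand 13 mm farther back than shut.
Start: joints at [-1.522, 0.181, 1.607, -0, 1.354, -0.206], TCP at [0.145, -0.556, 0.231] pointing down, gripper open.
Joint ranges: [-2.99, 2.99], [-0.89, 2.07], [0.3, 2.58], [-1.14, 4.28], [0, 2.63], [-3.12, 3.12]. Speed limits (rad/s): [2.57, 2.57, 3.01, 3.14, 3.14, 3.14].

## Interface

Orientations are given as a unit quaternion [w, x, y, z].
In Python, from bench import ctrl gives the robot as it stands.
- The arm moves only by the tool step_arm, never from a script. Its argument "motion" is a list of rows, each a list of 7 numbers: the shift along the tool's x, y, z in mm, then the turn, a rotation vector about the tool's x, y, z in degrees, then the closure in counts, from 0 (fully open) to 255 (shut). In form: [[tx, ty, tz, rx, ry, rz, hand], ...]. A call has 1 to 10 rows; each row is the pose to reach, as a shift and turn from the pose commanded when the call began, along the tool's axes at that moment; what a row does not reach only later rows make up. A row lasts 1/8 s, in which the tool goes at most 62.5 mm and 10.7 degrees, less where a joint would pass 70% of its speed; a pose out of reach is approached as far as the arm can. A call with a gripper value outside its range is refused whole. The fingers move at their own pace and stop on an object; the grip force is fixed at half the most. Time passes only in rows, so rows that repeat a pose let the fingers close. It gives the time, the measured TCP pose, the force and the opening at its end, in the units of the state.
- ctrl.get_obs(): the state, without advancing time (a new reading comes with each control period).
- ctrl.camera(name): name is "scene" or "top"; returns (picture, depth): 480x640x3 uint8, red, green, blue; 480x640 float32, m along the optical axis (not along the pixel's ray), 0 where there is no reading.
- ctrl.camera_info(name): a dict with "fx", "fy", "cx", "cy" (pixels), "dist_coeffs" ([k1, k2, p1, p2, k3] as OpenCV has them; the pictures are not rectified), "T" (4x4, takes a point from camera to world coordinates). Camera axes: x right, y down, z forward; pixel columns grow to the right and rows downward; lengths in m; the calibration is good to about 2 mm. A picture is of the moment at which its call begins. camera_info takes no time and is no camera call.
- ctrl.hand_in(): hands the job in, once; it reports no verdict.
The state is a dict: "time_s": time; "q": joint angles; "dq": joint speeds; "joint_efforts": joint torques, N m; "eef_pos": TCP position; "eef_rot": TCP orientation; "wrist_force": force on the tool from outside, world axes, zero at the start; "torque": the same for the moment, N m; "opening": opening from 0.0 (shut) to 1.0 (fully open).
Only numpy, scipy, OpenCV 4.12 (cv2) and the standard library are available. Lean on these libraries where they do the work, as an engineer would, in place of code of your own. Each camera call takes 0.05 s, during which the arm holds its last target. There are 200 camera calls.

## Working session

There is one attempt and no reset: what is moved stays moved. The work goes in short steps, Python scripts to look and compute and a tool call to move; the robot and the scene stay as the last step left them, time stands still between calls to the robot, and variables do not carry over. Pictures are saved under pics/ and viewed, about 8 in all and at most 12, crops included, and the job is handed in when it is done.

Besides the shell and the picture viewer there is one more tool, called after ">>>" by a JSON object that holds its "name" and its "arguments". step_arm: Moves the arm, as the interface text tells. Its arguments: {"type":"object","properties":{"motion":{"type":"array","items":{"type":"array","items":{"type":"number"}}}},"required":["motion"]}

```bash
mkdir -p pics; ls; python3 - <<'E'
from bench import ctrl
import cv2,numpy as np
for n in("scene","top"):
    p,d=ctrl.camera(n);cv2.imwrite(f"pics/{n}0.png",p[:,:,::-1]);np.savez(f"pics/{n}0.npz",p=p,d=d)
    i=ctrl.camera_info(n);print(n,{k:np.round(v,4).tolist() for k,v in i.items()})
print(ctrl.get_obs())
E
```

```text
pics
scene {'fx': 538.7344, 'fy': 538.7344, 'cx': 322.1978, 'cy': 239.0992, 'dist_coeffs': [0.0554, 0.0, 0.0, 0.0, 0.0], 'T': [[-0.4388, 0.6897, -0.5759, 1.3751], [0.8985, 0.3448, -0.2716, 0.4108], [0.0112, -0.6367, -0.7711, 1.241], [0.0, 0.0, 0.0, 1.0]]}
top {'fx': 589.8867, 'fy': 589.8867, 'cx': 319.3346, 'cy': 233.0845, 'dist_coeffs': [-0.0239, 0.0, 0.0, 0.0, 0.0], 'T': [[-0.0148, -0.9966, 0.0809, 0.41], [-0.9997, 0.0164, 0.019, -0.011], [-0.0203, -0.0806, -0.9965, 1.5393], [0.0, 0.0, 0.0, 1.0]]}
{'time_s': 0.1, 'q': array([-1.52230813e+00,  1.81471455e-01,  1.60792225e+00,  2.76045243e-05,
        1.35378695e+00, -2.06280284e-01]), 'dq': array([ 9.73661248e-05, -2.09886970e-03, -1.65890103e-03,  1.56239245e-03,
        6.02687625e-04,  1.64891913e-03]), 'joint_efforts': array([ 6.08187906e-05, -4.45878661e+01, -3.52237988e+01, -2.93298262e-04,
        4.17033603e-03, -6.13484644e-06]), 'eef_pos': array([ 0.14492404, -0.55592232,  0.23046471]), 'eef_rot': array([ 0.08926979,  0.70143131,  0.09038768, -0.70132381]), 'wrist_force': array([-0.84026447, -0.22677872, -0.45156351]), 'torque': array([ 0.00165999,  0.02831882, -0.00042814]), 'opening': 1.0030929463942044}
```

View pics/scene0.png

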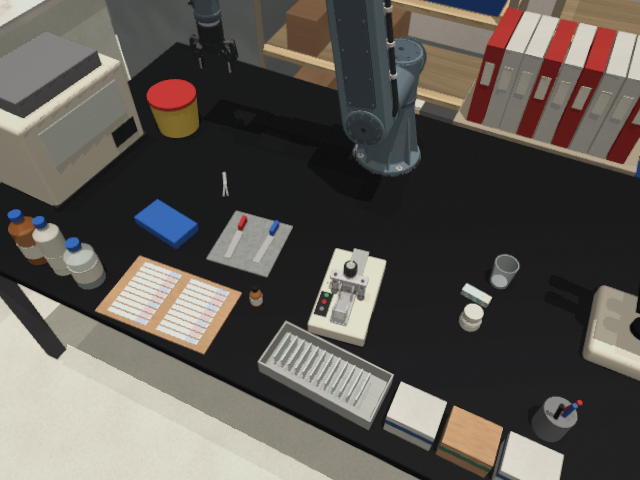

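View pics/top0.png

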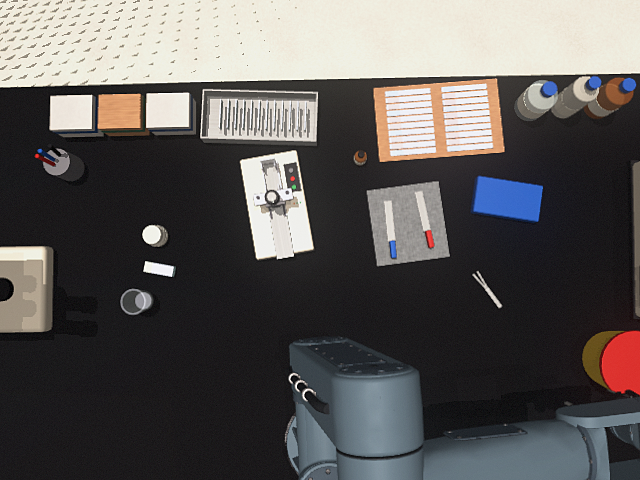

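The scene view shows the robot, the feeder at about (347,295), the blue handle at (273,228) and the red one at (241,222). In the top view the blue handle is at (393,249) with its blade tip at (389,200). The feeder's outlet is at (285,257) and its knob at (272,198).

```bash
cat > h.py <<'E'
from bench import ctrl
import cv2,numpy as np
def ray(n,uv):
    i=ctrl.camera_info(n);K=np.array([[i['fx'],0,i['cx']],[0,i['fy'],i['cy']],[0,0,1]])
    u=cv2.undistortPoints(np.array(uv,float).reshape(-1,1,2),K,np.array(i['dist_coeffs']))[:,0]
    T=np.array(i['T']);return T[:3,3],np.c_[u,np.ones(len(u))]@T[:3,:3].T
def onz(n,uv,z):
    o,d=ray(n,uv);return o+d*((z-o[2])/d[:,2])[:,None]
def proj(n,P):
    i=ctrl.camera_info(n);K=np.array([[i['fx'],0,i['cx']],[0,i['fy'],i['cy']],[0,0,1]])
    T=np.linalg.inv(np.array(i['T']));r,_=cv2.Rodrigues(T[:3,:3])
    return cv2.projectPoints(np.array(P,float).reshape(-1,3),r,T[:3,3],K,np.array(i['dist_coeffs']))[0][:,0]
def tri(uvs,uvt):
    o1,d1=ray("scene",[uvs]);o2,d2=ray("top",[uvt]);d1=d1[0];d2=d2[0]
    s=np.linalg.lstsq(np.c_[d1,-d2],o2-o1,rcond=None)[0];a=o1+s[0]*d1;b=o2+s[1]*d2
    return (a+b)/2,np.linalg.norm(a-b)
def biggest(m,box):
    x0,y0,x1,y1=box;k=np.zeros(m.shape,np.uint8);k[y0:y1,x0:x1]=m[y0:y1,x0:x1]*255
    c=max(cv2.findContours(k,cv2.RETR_EXTERNAL,cv2.CHAIN_APPROX_NONE)[0],key=cv2.contourArea);return c[:,0].astype(float)
def rect(P): # xy metres -> centre,(long,short),angle of long axis
    c,(w,h),a=cv2.minAreaRect((P[:,:2]*1000).astype(np.float32))
    if w<h:w,h,a=h,w,a+90
    return np.round(c,1),(round(w,1),round(h,1)),round((a+90)%180-90,2)
E
python3 - <<'E'
from h import *
p=np.load("pics/top0.npz")['p'].astype(int);R,G,B=p[...,0],p[...,1],p[...,2]
print("handle",rect(onz("top",biggest((B>R+50),(375,230,410,265)),.034)))
gx=p.sum(2)
m=(gx>480);print("blade",rect(onz("top",biggest(m,(375,195,405,245)),.010)))
m=(R>G+60);print("redh",rect(onz("top",biggest(m,(415,220,445,260)),.034)))
print("pad",rect(onz("top",biggest(gx>200,(360,175,455,270)),.008)))
hc=biggest((gx>420)&(R>B+8),(225,140,325,265));print("housing",rect(onz("top",hc,.044)))
kn=biggest(gx<150,(262,188,284,208));print("knob",rect(onz("top",kn,.160)),cv2.minEnclosingCircle(kn.astype(np.float32)))
c1=cv2.resize(p[140:270,230:330].astype(np.uint8),None,fx=4,fy=4,interpolation=cv2.INTER_CUBIC)
s=np.load("pics/scene0.npz")['p'];c2=cv2.resize(s[240:350,295:395],None,fx=4,fy=4,interpolation=cv2.INTER_CUBIC)
o=np.zeros((520,800,3),np.uint8);o[:520,:400]=c1;o[:440,400:]=c2;cv2.imwrite("pics/c1.png",o[:,:,::-1])
E
```

```text
handle (array([ 488.4, -168.3]), (41.8, 14.5), 4.31)
blade (array([ 564.9, -163.7]), (107.6, 22.5), 4.24)
redh (array([ 513.9, -263. ]), (44.5, 15.3), 10.39)
pad (array([ 557. , -211.2]), (201.5, 191.3), 6.71)
housing (array([604.2, 126.3]), (269.6, 148.3), 9.2)
knob (array([600.3, 118.3]), (25.1, 6.7), -45.58) ((274.5, 200.0), 5.315173149108887)
```

View pics/c1.png

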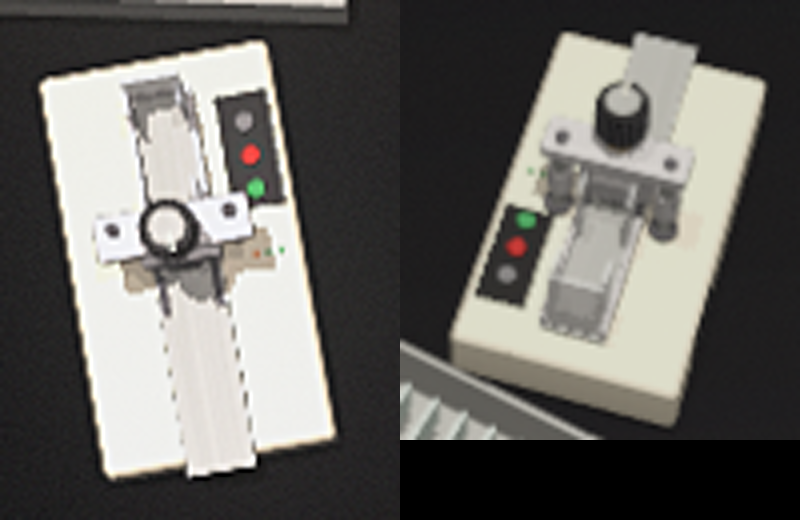

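The crop shows the knob top at about (271.6,196.1) in the top view and (350.4,264.7) in the scene view. The outlet end's corners are at crop (188,475) and (256,466). Next I cross-check the feeder's axis with these points.

```bash
python3 - <<'E'
from h import *
c=lambda x,y:((x+.5)/4-.5+230,(y+.5)/4-.5+140)
k=onz("top",[c(168,226)],.160)[0];print("knob top",k, tri((350.4,264.7),c(168,226)))
e=onz("top",[c(188,475),c(256,466)],.05);m=e.mean(0);print("outlet",e*1000,m,np.linalg.norm(e[0]-e[1]))
d=k-m;print(np.linalg.norm(d[:2]),np.degrees(np.arctan2(d[1],d[0])))
# crosshead screws holes z=.118
s=onz("top",[c(112,231),c(229,210)],.118);print("crosshead bolts",s.mean(0),np.degrees(np.arctan2(*(s[0]-s[1])[[0,1]]*np.array([-1,1]))),np.linalg.norm(s[0]-s[1]))
# line fits to housing edges
p=np.load("pics/top0.npz")['p'].astype(int);R,B=p[...,0],p[...,2]
hc=onz("top",biggest((p.sum(2)>420)&(R>B+8),(225,140,325,265)),.044)*1000
for a in(9.2,):
    r=np.radians(a);u=np.array([np.cos(r),np.sin(r)]);v=np.array([-u[1],u[0]])
    s,t=hc[:,:2]@u,hc[:,:2]@v
    for nm,q,w in(("s",s,t),("t",t,s)):
        for sg in(-1,1):
            ext=(q*sg).max();mid=abs(w-(w.max()+w.min())/2)<(w.max()-w.min())*.4
            sel=mid&(q*sg>ext-(16 if (nm=="s" and sg<0) else 6))
            pf=np.polyfit(w[sel],q[sel],1);print(nm,sg,sel.sum(),round(np.median(q[sel]),1),"tilt",round(np.degrees(pf[0]),2))
    org=np.array([607.2,126.8]);print("org s,t",org@u,org@v)
E
```

```text
knob top [0.61140822 0.12677757 0.16      ] (array([0.61094927, 0.12817509, 0.15935621]), np.float64(0.002884864393279652))
outlet [[468.49921959 126.40327658  50.        ]
 [473.520042    83.30094189  50.        ]] [0.47100963 0.10485211 0.05      ] 0.04339377736304931
0.14210027713191783 8.875952890768094
crosshead bolts [0.62089187 0.12942943 0.118     ] 9.225158687228078 0.07241302829083729
s -1 55 489.8 tilt 0.15
s 1 45 750.1 tilt -0.04
t -1 82 -44.8 tilt 0.02
t 1 82 100.9 tilt -0.03
org s,t 619.662074751643 28.089021244772734
```

```bash
python3 - <<'E'
from h import *
r=np.radians(9.2);u=np.array([np.cos(r),np.sin(r)]);v=np.array([-u[1],u[0]])
for n,b in(("top",(230,140,330,270)),("scene",(295,235,395,350))):
    d=np.load(f"pics/{n}0.npz")['d'];x0,y0,x1,y1=b
    yy,xx=np.mgrid[y0:y1,x0:x1];uv=np.c_[xx.ravel(),yy.ravel()];o,D=ray(n,uv);P=o+D*d[yy,xx].ravel()[:,None]
    st=np.c_[P[:,:2]@u,P[:,:2]@v,P[:,2]]*1000
    for nm,lo,hi in(("knobtop",153,167),("cross",113,123),("bed",48,53),("hous",40,46)):
        q=st[(st[:,2]>lo)&(st[:,2]<hi)&(abs(st[:,1]-28)<80)]
        if len(q):print(n,nm,len(q),"med",np.round(np.median(q,0),1),"s",np.round(np.percentile(q[:,0],[2,98]),1),"t",np.round(np.percentile(q[:,1],[2,98]),1))
E
```

```text
top knobtop 163 med [622.2  27.6 159.8] s [607.3 638. ] t [12.5 43.6]
top cross 257 med [627.1  11.5 118.2] s [614.8 641.6] t [-18.4  75.1]
top bed 1120 med [590.5  25.2  49.8] s [487.6 773.4] t [-39.4  94.5]
top hous 2578 med [608.1  24.7  43.4] s [493.1 748.4] t [-44.9 100.6]
scene knobtop 135 med [627.3  32.  159.4] s [610.5 641.9] t [15.8 47.4]
scene cross 298 med [635.4  36.2 117.4] s [617.6 647.2] t [-14.8  77.7]
scene bed 653 med [655.   27.8  49.8] s [489.  803.4] t [-37.1  91.1]
scene hous 2142 med [657.1  55.2  43.4] s [497.5 778.2] t [-40.7 104.1]
```

```bash
cat >> h.py <<'E'
from scipy.spatial.transform import Rotation as Ro
def go(pos,yaw,flip=None):
    """mm world TCP, deg yaw of gripped item's x -> tool shift mm, rotvec deg"""
    o=ctrl.get_obs();R0=Ro.from_quat(np.roll(o['eef_rot'],-1));p=o['eef_pos']*1000;out=[]
    for f in(0,180):
        a=np.radians(yaw+f);y=np.array([-np.sin(a),np.cos(a),0]);x=np.array([0,0,-1.])
        Rt=Ro.from_matrix(np.c_[x,y,np.cross(x,y)]);out.append((R0.inv()*Rt).as_rotvec(degrees=True))
    rv=out[flip] if flip is not None else min(out,key=np.linalg.norm)
    print("shift",np.round(R0.inv().apply(np.array(pos)-p),1),"rot",np.round(rv,1))
def st():
    o=ctrl.get_obs();R0=Ro.from_quat(np.roll(o['eef_rot'],-1)).as_matrix()
    print("t",round(o['time_s'],2),"p",np.round(o['eef_pos']*1000,1),"yaw",round(np.degrees(np.arctan2(-R0[0,1],R0[1,1])),1),"xax",np.round(R0[:,0],3),"q",np.round(o['q'],2),"F",np.round(o['wrist_force'],2),"T",np.round(o['torque'],3),"op",round(o['opening'],3))
F0=np.array([606.4,127.4]);FY=9.2;r=np.radians(FY);U=np.array([np.cos(r),np.sin(r)]);V=np.array([-U[1],U[0]])
def fw(x,y,z):return np.r_[F0+x*U+y*V,z]
def wf(p):d=np.array(p[:2])-F0;return d@U,d@V
E
python3 - <<'E'
from h import *
st()
for z in(90,11):go([490,-168,z],4.2)
i=ctrl.get_obs();print(fw(-152.5,0,54),fw(4,0,128))
E
```

```text
t 0.1 p [ 144.9 -555.9  230.5] yaw -165.4 xax [-0.     0.002 -1.   ] q [-1.52  0.18  1.61  0.    1.35 -0.21] F [-0.84 -0.23 -0.45] T [ 0.002  0.028 -0.   ] op 1.003
shift [ 141.1 -288.2 -431.7] rot [10.4 -0.   0.1]
shift [ 220.1 -288.1 -431.6] rot [10.4 -0.   0.1]
[455.86171958 103.01811888  54.        ] [610.34854506 128.03952475 128.        ]
```

>>> {"name": "step_arm", "arguments": {"motion": [[60,-288,-432,10.4,0,0,0],[60,-288,-432,10.4,0,0,0],[60,-288,-432,10.4,0,0,0],[60,-288,-432,10.4,0,0,0],[60,-288,-432,10.4,0,0,0],[100,-288,-432,10.4,0,0,0],[130,-288,-432,10.4,0,0,60],[160,-288,-432,10.4,0,0,100],[180,-288,-432,10.4,0,0,120],[180,-288,-432,10.4,0,0,120]]}}

```text
time_s: 1.35
eef_pos: [0.4885, -0.1652, 0.0473]
eef_rot: [-0.025, -0.704, -0.029, 0.709]
wrist_force: [-0.1, 0.3, 0.3]
opening: 0.526
```

```bash
python3 - <<'E'
from h import *
for n in("top","scene"):
    p,d=ctrl.camera(n);np.savez(f"pics/{n}1.npz",p=p,d=d)
    q=p.astype(int)
    b=(370,200,420,280) if n=="top" else (240,200,310,280)
    try:print(n,rect(onz(n,biggest(q[...,2]>q[...,0]+50,b),.034)))
    except Exception as e:print(e)
p=np.load("pics/top1.npz")['p'][170:300,330:450];s=np.load("pics/scene1.npz")['p'][170:300,210:330]
cv2.imwrite("pics/c2.png",cv2.resize(np.hstack([p,s]),None,fx=3.3,fy=3.3)[:,:,::-1])
st();go([490,-168,12],4.2)
E
```

```text
max() iterable argument is empty
scene (array([ 497.1, -162.7]), (58.3, 18.1), 8.11)
t 1.45 p [ 489.7 -167.9   50.1] yaw -175.7 xax [-0.003  0.001 -1.   ] q [-0.56  0.3   1.87 -0.    0.97  0.94] F [-0.84  0.15  0.59] T [ 0.01 -0.04  0.01] op 0.527
shift [38.1  0.2 -0.4] rot [0.1 0.1 0.1]
```

View pics/c2.png

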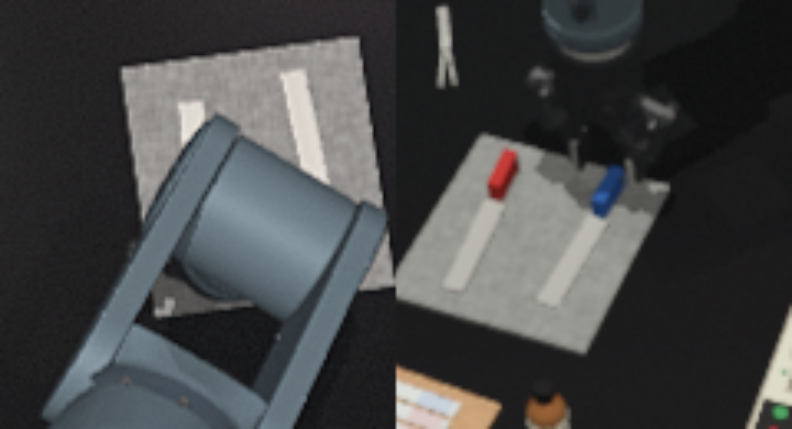

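The fingers (crop 575 and 632) straddle the blue handle (crop 608). Now I go down and grip.

>>> {"name": "step_arm", "arguments": {"motion": [[25,0,0,0,0,0,120],[37,0,0,0,0,0,120],[37,0,0,0,0,0,120],[37,0,0,0,0,0,255],[37,0,0,0,0,0,255],[37,0,0,0,0,0,255],[37,0,0,0,0,0,255],[37,0,0,0,0,0,255]]}}

```text
time_s: 2.45
eef_pos: [0.4913, -0.1696, 0.0156]
eef_rot: [0.026, 0.707, 0.025, -0.706]
wrist_force: [-0.4, 0.2, 6.0]
opening: 0.149
```

```bash
python3 - <<'E'
from h import *
st();go([490,-168,110],4.2);go(np.r_[fw(-165,0,85)],FY);go(fw(-152.5,0,64),FY)
E
```

```text
t 2.45 p [ 491.3 -169.6   15.6] yaw -175.8 xax [ 0.002 -0.001 -1.   ] q [-0.56  0.37  1.88 -0.    0.89  0.94] F [-0.43  0.17  5.97] T [-0.11  0.25  0.  ] op 0.149
shift [-94.4  -1.5   1. ] rot [ 0.  -0.1 -0.1]
shift [ -69.9 -273.3   27.7] rot [-5.  -0.1 -0.1]
shift [ -48.9 -274.4   15.2] rot [-5.  -0.1 -0.1]
```

>>> {"name": "step_arm", "arguments": {"motion": [[-40,0,0,0,0,0,255],[-90,0,0,0,0,0,255],[-94,-50,5,-2,0,0,255],[-94,-110,15,-5,0,0,255],[-94,-170,28,-5,0,0,255],[-94,-230,28,-5,0,0,255],[-90,-273,28,-5,0,0,255],[-72,-273,28,-5,0,0,255],[-72,-273,28,-5,0,0,255],[-72,-273,28,-5,0,0,255]]}}

```text
time_s: 3.7
eef_pos: [0.4428, 0.101, 0.0867]
eef_rot: [0.057, 0.705, 0.056, -0.705]
wrist_force: [0.9, -0.3, 0.0]
opening: 0.147
```

```bash
python3 - <<'E'
from h import *
st();go(fw(-152.5,0,62),FY)
p,d=ctrl.camera("scene");p2,_=ctrl.camera("top")
np.savez("pics/s2.npz",p=p,d=d)
a=p[190:350,270:400];b=p2[150:310,230:360]
cv2.imwrite("pics/c3.png",cv2.resize(np.hstack([a,b]),None,fx=3,fy=3,interpolation=cv2.INTER_CUBIC)[:,:,::-1])
q=p.astype(int);h=biggest(q[...,2]>q[...,0]+50,(290,200,400,300));print("handle px",h.mean(0))
st()
E
```

```text
t 3.7 p [442.8 101.   86.7] yaw -170.8 xax [ 0. -0. -1.] q [-0.04  0.11  2.02 -0.    1.02  1.37] F [ 0.91 -0.3   0.02] T [-0.021  0.033 -0.008] op 0.147
shift [ 24.8   0.1 -13.2] rot [-0. -0. -0.]
handle px [364.61764706 231.97058824]
t 3.8 p [443.1 100.8  87. ] yaw -170.9 xax [ 0.001 -0.    -1.   ] q [-0.04  0.11  2.02 -0.    1.02  1.37] F [ 0.29  0.12 -1.37] T [-0.041  0.02  -0.01 ] op 0.149
```

View pics/c3.png

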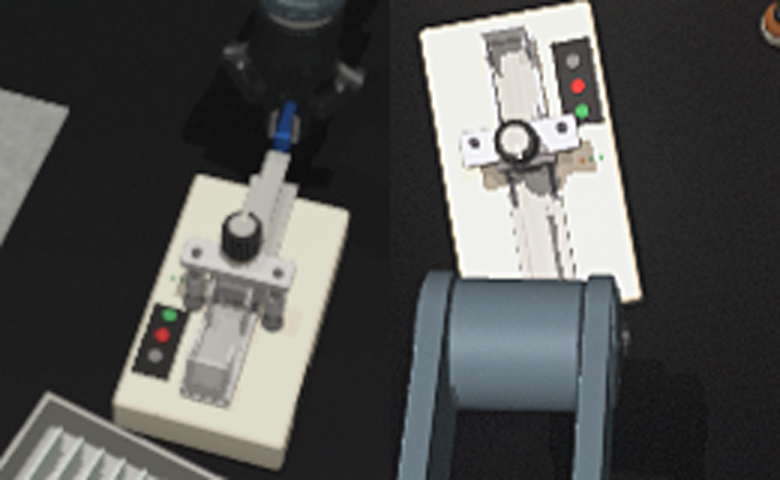

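The blade (crop 275,165) is level over the bed and in line with it, clear of the gate. I lower it.

>>> {"name": "step_arm", "arguments": {"motion": [[0,0,-13,0,0,0,255],[15,0,-13,0,0,0,255],[25,0,-13,0,0,0,255],[26,0,-13,0,0,0,255],[26,0,-13,0,0,0,255]]}}

```text
time_s: 4.42
eef_pos: [0.455, 0.1035, 0.06]
eef_rot: [-0.057, -0.705, -0.057, 0.705]
wrist_force: [0.0, -0.4, -0.8]
opening: 0.144
```

>>> {"name": "step_arm", "arguments": {"motion": [[1,0,0,0,0,0,255],[2,0,0,0,0,0,255],[3,0,0,0,0,0,255],[3,0,0,0,0,0,255]]}}

```text
time_s: 4.92
eef_pos: [0.4555, 0.1035, 0.0576]
eef_rot: [0.057, 0.705, 0.057, -0.705]
wrist_force: [-0.9, 0.4, 2.5]
opening: 0.145
```

```bash
python3 - <<'E'
from h import *
st();print(wf(ctrl.get_obs()['eef_pos'][:2]*1000))
E
```

```text
t 4.92 p [455.5 103.5  57.6] yaw -170.8 xax [ 0.  0. -1.] q [-0.03  0.19  2.    0.    0.95  1.38] F [-0.91  0.4   2.47] T [ 0.052  0.115 -0.019] op 0.145
(np.float64(-152.7687266919505), np.float64(0.4949122119766636))
```

>>> {"name": "step_arm", "arguments": {"motion": [[0,0,0,0,0,0,170],[0,0,0,0,0,0,170],[-1,0,0,0,0,0,170],[-1,0,0,0,0,0,255],[-1,0,0,0,0,0,255],[-1,0,0,0,0,0,255],[-1,0,0,0,0,0,255]]}}

```text
time_s: 5.8
eef_pos: [0.4554, 0.1035, 0.0585]
eef_rot: [0.057, 0.705, 0.057, -0.705]
wrist_force: [-2.4, 0.2, 5.4]
opening: 0.148
```

>>> {"name": "step_arm", "arguments": {"motion": [[0,0,-4,0,0,0,255],[0.5,0,-8,0,0,0,255],[0.5,0,-12,0,0,0,255],[0.5,0,-16,0,0,0,255],[0.5,0,-20,0,0,0,255],[0.5,0,-20,0,0,0,255]]}}

```text
time_s: 6.55
eef_pos: [0.4741, 0.1066, 0.0585]
eef_rot: [-0.057, -0.704, -0.057, 0.706]
wrist_force: [-9.8, -2.6, 16.8]
opening: 0.15
```

```bash
python3 - <<'E'
from h import *
st();print(wf(ctrl.get_obs()['eef_pos'][:2]*1000))
E
```

```text
t 6.55 p [474.1 106.6  58.5] yaw -170.8 xax [-0.003 -0.    -1.   ] q [-0.02  0.23  1.95 -0.    0.97  1.39] F [-9.78 -2.55 16.8 ] T [-0.2    1.489  0.043] op 0.15
(np.float64(-133.94625285568637), np.float64(0.5802188372087909))
```

>>> {"name": "step_arm", "arguments": {"motion": [[-1,0,0,0,0,0,255],[-1,0,0,0,0,0,255]]}}

```text
time_s: 6.8
eef_pos: [0.4751, 0.1066, 0.0586]
eef_rot: [0.057, 0.705, 0.057, -0.705]
wrist_force: [0.3, -0.0, 2.1]
opening: 0.141
```

```bash
python3 - <<'E'
from h import *
st()
E
```

```text
t 6.8 p [475.1 106.6  58.6] yaw -170.8 xax [ 0.  0. -1.] q [-0.02  0.23  1.95  0.    0.97  1.39] F [ 0.34 -0.05  2.08] T [-0.023  0.018  0.015] op 0.141
```

>>> {"name": "step_arm", "arguments": {"motion": [[0,0,-4,0,0,0,255],[0,0,-8,0,0,0,255],[0,0,-12,0,0,0,255],[0,0,-16,0,0,0,255],[0,0,-20,0,0,0,255]]}}

```text
time_s: 7.42
eef_pos: [0.4951, 0.1099, 0.0587]
eef_rot: [-0.057, -0.705, -0.057, 0.705]
wrist_force: [-0.3, 0.2, -1.4]
opening: 0.147
```

```bash
python3 - <<'E'
from h import *
st();print(wf(ctrl.get_obs()['eef_pos'][:2]*1000))
E
```

```text
t 7.42 p [495.1 109.9  58.7] yaw -170.8 xax [-0.  0. -1.] q [-0.02  0.26  1.9   0.    0.98  1.39] F [-0.29  0.17 -1.38] T [-0.004  0.002  0.033] op 0.147
(np.float64(-112.65602552490961), np.float64(0.5035072282867689))
```

>>> {"name": "step_arm", "arguments": {"motion": [[0,0,-4,0,0,0,255],[0,0,-8,0,0,0,255],[0,0,-12,0,0,0,255],[0,0,-16,0,0,0,255],[0,0,-20,0,0,0,255],[0,0,-20,0,0,0,255]]}}

```text
time_s: 8.18
eef_pos: [0.5149, 0.1131, 0.0588]
eef_rot: [0.057, 0.705, 0.057, -0.705]
wrist_force: [0.0, 0.1, -1.4]
opening: 0.148
```

```bash
python3 - <<'E'
from h import *
st();print(wf(ctrl.get_obs()['eef_pos'][:2]*1000))
a,_=ctrl.camera("scene");b,_=ctrl.camera("top");a=a[190:350,270:400];b=b[150:310,230:360]
cv2.imwrite("pics/c4.png",cv2.resize(np.hstack([a,b]),None,fx=3,fy=3,interpolation=cv2.INTER_CUBIC)[:,:,::-1])
st();go(fw(4,0.5,195),FY);go(fw(4,0.5,128),FY)
E
```

```text
t 8.18 p [514.9 113.1  58.8] yaw -170.8 xax [ 0.  0. -1.] q [-0.01  0.3   1.85  0.    0.99  1.4 ] F [ 0.04  0.06 -1.42] T [ 0.041  0.    -0.01 ] op 0.148
(np.float64(-92.6083173116692), np.float64(0.48592590426643123))
t 8.28 p [514.4 113.   58.7] yaw -170.8 xax [-0.  0. -1.] q [-0.01  0.3   1.85 -0.    0.99  1.4 ] F [ 1.1   0.53 -0.54] T [ 0.034  0.002 -0.031] op 0.145
shift [-136.3    0.   -97. ] rot [-0.  0.  0.]
shift [-69.3   0.  -97.1] rot [-0.  0.  0.]
```

View pics/c4.png

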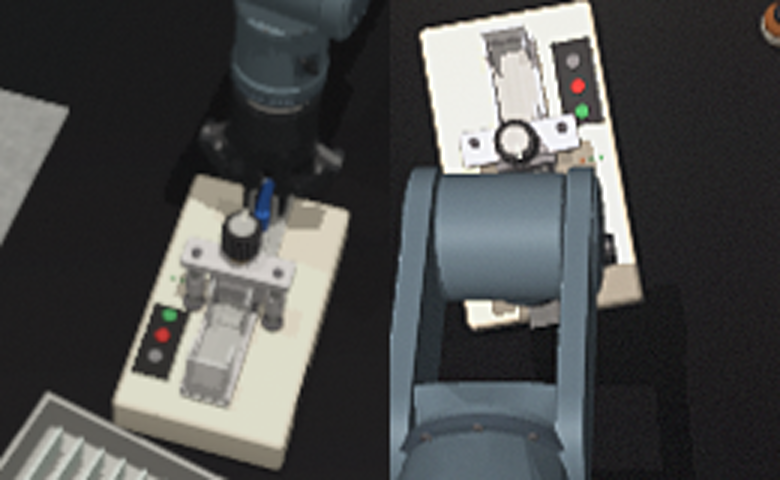

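The handle sits on the bed with the blade under the gate, the tip about 33 mm past the lip. I release it and go to the knob, untwisting the wrist on the way.

>>> {"name": "step_arm", "arguments": {"motion": [[0,0,0,0,0,0,60],[0,0,0,0,0,0,60],[0,0,0,0,0,0,60],[-50,0,0,0,0,0,60],[-100,0,0,-10,0,0,60],[-136,0,0,-20,0,0,60],[-136,0,-50,-30,0,0,60],[-136,0,-97,-40,0,0,60],[-136,0,-97,-50,0,0,60],[-136,0,-97,-57,0,0,60]]}}

```text
time_s: 9.52
eef_pos: [0.6105, 0.1286, 0.194]
eef_rot: [-0.387, -0.591, -0.388, 0.592]
wrist_force: [-0.3, -0.1, -0.5]
opening: 0.764
```

```bash
python3 - <<'E'
from h import *
st();go(fw(4,.5,128),FY+57)
a,d=ctrl.camera("scene");np.savez("pics/s5.npz",p=a,d=d)
q=a.astype(int);h=biggest(q[...,2]>q[...,0]+50,(330,230,400,290));print("handle px",h.mean(0),len(h))
P=onz("scene",h,.076);print([np.round(wf(x*1000),1) for x in(P.mean(0),P[0])],rect(P))
E
```

```text
t 9.53 p [610.5 128.6 194. ] yaw -113.5 xax [-0.001 -0.    -1.   ] q [0.02 0.32 1.51 0.   1.31 0.43] F [-0.29 -0.12 -0.54] T [-0.038  0.033  0.036] op 0.764
shift [66.  -0.1  0.1] rot [0.3 0.  0.1]
handle px [358.39393939 256.78787879] 33
[array([-90.1,   3.4]), array([-116.9,   -1.8])] (array([517.4, 116. ]), (54.3, 13.1), 9.16)
```

>>> {"name": "step_arm", "arguments": {"motion": [[40,0,0,0,0,0,60],[66,0,0,0,0,0,60],[66,0,0,0,0,0,60],[66,0,0,0,0,0,255],[66,0,0,0,0,0,255],[66,0,0,0,0,0,255],[66,0,0,0,0,0,255]]}}

```text
time_s: 10.45
eef_pos: [0.6109, 0.1288, 0.131]
eef_rot: [0.386, 0.593, 0.386, -0.592]
wrist_force: [-4.4, 1.6, 5.2]
opening: 0.383
```

```bash
python3 - <<'E'
from h import *
st();print(wf(ctrl.get_obs()['eef_pos'][:2]*1000))
E
```

```text
t 10.45 p [610.9 128.8 131. ] yaw -113.8 xax [ 0.002  0.    -1.   ] q [0.02 0.39 1.56 0.   1.19 0.43] F [-4.35  1.55  5.18] T [ 0.097  0.614 -0.072] op 0.383
(np.float64(4.6928458058965425), np.float64(0.70025044087879))
```

>>> {"name": "step_arm", "arguments": {"motion": [[0,0,0,10,0,0,255],[0,0,0,20,0,0,255],[0,0,0,30,0,0,255],[0,0,0,40,0,0,255],[0,0,0,50,0,0,255],[0,0,0,60,0,0,255],[0,0,0,70,0,0,255],[0,0,0,80,0,0,255],[0,0,0,90,0,0,255],[0,0,0,90,0,0,255]]}}

```text
time_s: 11.7
eef_pos: [0.6113, 0.1278, 0.1311]
eef_rot: [-0.146, 0.693, -0.146, -0.691]
wrist_force: [-1.9, -2.8, 5.9]
opening: 0.379
```

>>> {"name": "step_arm", "arguments": {"motion": [[0,0,0,10,0,0,255],[0,0,0,19,0,0,255],[0,0,0,19,0,0,255],[0,0,0,19,0,0,60],[0,0,0,19,0,0,60],[0,0,0,19,0,0,60],[-45,0,0,19,0,0,60]]}}

```text
time_s: 12.58
eef_pos: [0.6073, 0.1286, 0.1699]
eef_rot: [0.257, -0.655, 0.259, 0.661]
wrist_force: [-0.7, 0.3, 1.0]
opening: 0.763
```

```bash
python3 - <<'E'
from h import *
st();go(fw(-93,.5,180),FY);go(fw(-93,.5,60),FY)
E
```

```text
t 12.57 p [607.3 128.6 169.9] yaw 137.2 xax [-0.009 -0.    -1.   ] q [0.02 0.34 1.53 0.   1.27 2.34] F [-0.69  0.27  0.97] T [ 0.01  -0.022 -0.001] op 0.763
shift [-9.3 74.5 57.6] rot [-52.    0.5  -0.2]
shift [110.7  73.8  56.8] rot [-52.    0.5  -0.2]
```

>>> {"name": "step_arm", "arguments": {"motion": [[-15,0,0,-10,0,0,60],[-15,40,30,-20,0,0,60],[-10,74,57,-30,0,0,60],[20,74,57,-40,0,0,60],[60,74,57,-50,0,0,60],[100,74,57,-52,0,0,60],[111,74,57,-52,0,0,60],[111,74,57,-52,0,0,60]]}}

```text
time_s: 13.58
eef_pos: [0.5181, 0.113, 0.0627]
eef_rot: [-0.056, -0.705, -0.057, 0.705]
wrist_force: [0.9, 0.4, 0.1]
opening: 0.77
```

```bash
python3 - <<'E'
from h import *
st();go(fw(-93,.5,60),FY)
E
```

```text
t 13.57 p [518.1 113.   62.7] yaw -170.8 xax [-0.001  0.    -1.   ] q [-0.01  0.3   1.84  0.    1.    1.4 ] F [0.91 0.41 0.15] T [0.019 0.006 0.017] op 0.77
shift [ 2.7 -0.6  3.6] rot [-0.   0.1  0. ]
```

>>> {"name": "step_arm", "arguments": {"motion": [[1.5,-0.5,2.5,0,0,0,60],[1.5,-0.5,2.5,0,0,0,255],[1.5,-0.5,2.5,0,0,0,255],[1.5,-0.5,2.5,0,0,0,255],[1.5,-0.5,2.5,0,0,0,255],[1.5,-0.5,2.5,0,0,0,255],[1.5,-0.5,2.5,0,0,0,255]]}}

```text
time_s: 14.45
eef_pos: [0.5162, 0.1131, 0.062]
eef_rot: [0.057, 0.705, 0.057, -0.704]
wrist_force: [-0.6, 0.5, 5.8]
opening: 0.15
```

```bash
python3 - <<'E'
from h import *
st();print(wf(ctrl.get_obs()['eef_pos'][:2]*1000))
E
```

```text
t 14.45 p [516.2 113.1  62. ] yaw -170.8 xax [ 0.001 -0.    -1.   ] q [-0.01  0.3   1.85 -0.    1.    1.4 ] F [-0.55  0.47  5.76] T [0.003 0.233 0.022] op 0.15
(np.float64(-91.31490419925842), np.float64(0.2584524721525442))
```

>>> {"name": "step_arm", "arguments": {"motion": [[0,0,1,0,0,0,255],[0,0,2,0,0,0,255],[0,0,3,0,0,0,255],[0,0,4,0,0,0,255]]}}

```text
time_s: 14.95
eef_pos: [0.5129, 0.1124, 0.062]
eef_rot: [0.057, 0.706, 0.057, -0.704]
wrist_force: [3.4, 0.2, 5.8]
opening: 0.144
```

```bash
python3 - <<'E'
from h import *
st();print(wf(ctrl.get_obs()['eef_pos'][:2]*1000));ctrl.camera("top");st()
E
```

```text
t 14.95 p [512.9 112.4  62. ] yaw -170.8 xax [ 0.003  0.    -1.   ] q [-0.01  0.29  1.86  0.    0.99  1.4 ] F [3.41 0.16 5.83] T [ 0.145 -0.599 -0.059] op 0.144
(np.float64(-94.73191555012433), np.float64(0.15576889171333144))
t 15.0 p [512.7 112.4  62. ] yaw -170.8 xax [ 0.002  0.    -1.   ] q [-0.01  0.29  1.86  0.    0.99  1.4 ] F [3.41 1.57 5.23] T [ 0.099 -0.5    0.017] op 0.146
```

>>> {"name": "step_arm", "arguments": {"motion": [[-0.5,0,0,0,0,0,255],[-0.5,0,1,0,0,0,255],[-0.5,0,2,0,0,0,255],[-0.5,0,3,0,0,0,255]]}}

```text
time_s: 15.5
eef_pos: [0.5091, 0.1119, 0.062]
eef_rot: [0.057, 0.705, 0.057, -0.705]
wrist_force: [4.2, -0.3, 5.2]
opening: 0.143
```

```bash
python3 - <<'E'
from h import *
st()
E
```

```text
t 15.5 p [509.1 111.9  62. ] yaw -170.8 xax [ 0.001  0.    -1.   ] q [-0.01  0.29  1.86  0.    0.99  1.4 ] F [ 4.22 -0.32  5.2 ] T [ 0.184 -0.568  0.036] op 0.143
```

>>> {"name": "step_arm", "arguments": {"motion": [[0,0,-1,0,0,0,255],[0,0,-3,0,0,0,255],[0,0,-5,0,0,0,255],[0,0,-7,0,0,0,255]]}}

```text
time_s: 16.0
eef_pos: [0.5112, 0.1126, 0.0619]
eef_rot: [-0.057, -0.701, -0.057, 0.708]
wrist_force: [-15.9, -3.8, 25.6]
opening: 0.147
```

```bash
python3 - <<'E'
from h import *
st();print(wf(ctrl.get_obs()['eef_pos'][:2]*1000));
E
```

```text
t 16.0 p [511.2 112.6  61.9] yaw -170.8 xax [-0.01  -0.001 -1.   ] q [-0.01  0.3   1.85 -0.    1.01  1.4 ] F [-15.94  -3.76  25.56] T [-0.577  2.409 -0.037] op 0.147
(np.float64(-96.29674750062992), np.float64(0.5814974684341536))
```

>>> {"name": "step_arm", "arguments": {"motion": [[-1.5,0,1,0,0,0,255],[-1.5,0,2,0,0,0,255],[-1.5,0,3,0,0,0,255]]}}

```text
time_s: 16.38
eef_pos: [0.5117, 0.1126, 0.0625]
eef_rot: [-0.057, -0.704, -0.057, 0.706]
wrist_force: [0.1, 0.4, -1.3]
opening: 0.145
```

```bash
python3 - <<'E'
from h import *
st();print(wf(ctrl.get_obs()['eef_pos'][:2]*1000));
E
```

```text
t 16.38 p [511.7 112.6  62.5] yaw -170.8 xax [-0.002  0.    -1.   ] q [-0.01  0.29  1.85 -0.    1.    1.4 ] F [ 0.13  0.39 -1.29] T [0.016 0.053 0.007] op 0.145
(np.float64(-95.87105603750786), np.float64(0.5057328817094806))
```

>>> {"name": "step_arm", "arguments": {"motion": [[0,0,1,0,0,0,255],[0,0,2,0,0,0,255],[0,0,3,0,0,0,255],[0,0,4,0,0,0,255]]}}

```text
time_s: 16.88
eef_pos: [0.5087, 0.112, 0.0633]
eef_rot: [-0.057, -0.705, -0.057, 0.705]
wrist_force: [0.3, 0.3, -0.5]
opening: 0.143
```

```bash
python3 - <<'E'
from h import *
st();print(wf(ctrl.get_obs()['eef_pos'][:2]*1000));
go(fw(4.7,.7,195),FY-57,0);go(fw(4.7,.7,195),FY-57,1)
E
```

```text
t 16.88 p [508.7 112.   63.3] yaw -170.8 xax [-0.  0. -1.] q [-0.01  0.28  1.86  0.    0.99  1.4 ] F [ 0.32  0.32 -0.5 ] T [ 0.013 -0.039  0.038] op 0.143
(np.float64(-98.93994151786708), np.float64(0.37500448905406447))
shift [-131.7   -0.3 -103.6] rot [-123.   -0.    0.]
shift [-131.7   -0.3 -103.6] rot [57.  0.  0.]
```

No drag at all so far, so the lip is still clear after 109°. I release and turn further.

>>> {"name": "step_arm", "arguments": {"motion": [[0.5,0,0,0,0,0,60],[0.5,0,0,0,0,0,60],[0.5,0,0,0,0,0,60],[-45,0,0,0,0,0,60],[-95,0,0,0,0,0,60],[-132,0,-20,-10,0,0,60],[-132,0,-75,-20,0,0,60],[-125,0,-104,-20,0,0,60],[-85,0,-104,-20,0,0,60],[-66,0,-104,-20,0,0,60]]}}

```text
time_s: 18.12
eef_pos: [0.61, 0.1286, 0.1266]
eef_rot: [-0.178, -0.683, -0.179, 0.686]
wrist_force: [0.9, -0.7, 0.4]
opening: 0.764
```

>>> {"name": "step_arm", "arguments": {"motion": [[0,0,0,0,0,0,60],[0,0,0,0,0,0,255],[0,0,0,0,0,0,255],[0,0,0,0,0,0,255],[0,0,0,0,0,0,255]]}}

```text
time_s: 18.75
eef_pos: [0.6122, 0.129, 0.1315]
eef_rot: [0.178, 0.685, 0.178, -0.683]
wrist_force: [-2.8, 1.3, 7.0]
opening: 0.378
```

```bash
python3 - <<'E'
from h import *
st();print(wf(ctrl.get_obs()['eef_pos'][:2]*1000))
E
```

```text
t 18.75 p [612.2 129.  131.5] yaw -150.8 xax [ 0.003  0.001 -1.   ] q [0.02 0.39 1.56 0.   1.19 1.08] F [-2.8   1.28  7.01] T [ 0.259  0.463 -0.032] op 0.378
(np.float64(5.9875820897193455), np.float64(0.6747842293698407))
```

>>> {"name": "step_arm", "arguments": {"motion": [[0,0,0,10,0,0,255],[0,0,0,20,0,0,255],[0,0,0,30,0,0,255],[0,0,0,40,0,0,255],[0,0,0,50,0,0,255],[0,0,0,60,0,0,255],[0,0,0,70,0,0,255],[0,0,0,75,0,0,255],[0,0,0,75,0,0,255]]}}

```text
time_s: 19.88
eef_pos: [0.6119, 0.1269, 0.1315]
eef_rot: [-0.275, 0.652, -0.276, -0.65]
wrist_force: [-4.9, -6.5, 7.9]
opening: 0.378
```

>>> {"name": "step_arm", "arguments": {"motion": [[0,0,0,0,0,0,60],[0,0,0,0,0,0,60],[0,0,0,0,0,0,60],[-45,0,0,0,0,0,60],[-50,0,0,-10,0,0,60]]}}

```text
time_s: 20.5
eef_pos: [0.6136, 0.1289, 0.183]
eef_rot: [-0.217, 0.675, -0.215, -0.671]
wrist_force: [0.3, 0.8, 0.2]
opening: 0.764
```

```bash
python3 - <<'E'
from h import *
st();go(fw(-99,.5,180),FY);go(fw(-99,.5,62),FY)
E
```

```text
t 20.5 p [613.6 128.9 183. ] yaw 144.4 xax [ 0.006  0.    -1.   ] q [0.02 0.33 1.52 0.   1.28 2.21] F [0.29 0.81 0.19] T [-0.019 -0.006  0.021] op 0.764
shift [ 2.4 74.8 75.7] rot [-44.8  -0.4   0.1]
shift [120.4  75.2  76.3] rot [-44.8  -0.4   0.1]
```

>>> {"name": "step_arm", "arguments": {"motion": [[0,40,40,-10,0,0,60],[0,75,76,-20,0,0,60],[40,75,76,-30,0,0,60],[80,75,76,-40,0,0,60],[119,75,76,-45,0,0,60],[119,75,76,-45,0,0,60],[119,75,76,-45,0,0,60]]}}

```text
time_s: 21.38
eef_pos: [0.5069, 0.1123, 0.0616]
eef_rot: [0.056, 0.705, 0.056, -0.704]
wrist_force: [-0.4, -0.5, -0.2]
opening: 0.765
```

```bash
python3 - <<'E'
from h import *
st();go(fw(-99,.4,62.5),FY)
E
```

```text
t 21.38 p [506.9 112.3  61.6] yaw -170.9 xax [ 0.002  0.    -1.   ] q [-0.01  0.28  1.87  0.    0.99  1.4 ] F [-0.4  -0.48 -0.15] T [-0.015 -0.041  0.019] op 0.765
shift [-0.9  0.6 -1.6] rot [-0.1 -0.1 -0. ]
```

>>> {"name": "step_arm", "arguments": {"motion": [[-1.5,0.5,-1.5,0,0,0,255],[-1.5,0.5,-1.5,0,0,0,255],[-1.5,0.5,-1.5,0,0,0,255],[-1.5,0.5,-1.5,0,0,0,255],[-1.5,0.5,-1.5,0,0,0,255],[-1.5,0.5,-1.5,0,0,0,255]]}}

```text
time_s: 22.12
eef_pos: [0.5082, 0.112, 0.0629]
eef_rot: [0.057, 0.705, 0.057, -0.704]
wrist_force: [-1.2, -0.4, 5.5]
opening: 0.144
```

```bash
python3 - <<'E'
from h import *
st();print(wf(ctrl.get_obs()['eef_pos'][:2]*1000))
E
```

```text
t 22.12 p [508.2 112.   62.9] yaw -170.8 xax [ 0.002 -0.    -1.   ] q [-0.01  0.28  1.87 -0.    0.99  1.4 ] F [-1.17 -0.37  5.54] T [-0.061  0.22   0.054] op 0.144
(np.float64(-99.3962006525633), np.float64(0.45352843115556163))
```

>>> {"name": "step_arm", "arguments": {"motion": [[-1,0,1,0,0,0,255],[-1,0,2,0,0,0,255],[-1,0,3,0,0,0,255],[-1,0,4,0,0,0,255]]}}

```text
time_s: 22.62
eef_pos: [0.5038, 0.1113, 0.0629]
eef_rot: [0.057, 0.705, 0.057, -0.705]
wrist_force: [2.4, 0.6, 0.2]
opening: 0.143
```

```bash
python3 - <<'E'
from h import *
st();print(wf(ctrl.get_obs()['eef_pos'][:2]*1000))
E
```

```text
t 22.62 p [503.8 111.3  62.9] yaw -170.8 xax [ 0.001  0.    -1.   ] q [-0.01  0.27  1.88  0.    0.99  1.4 ] F [2.45 0.57 0.24] T [ 0.055 -0.456 -0.022] op 0.143
(np.float64(-103.8706379346783), np.float64(0.4983584447963425))
```

>>> {"name": "step_arm", "arguments": {"motion": [[0,0,1,0,0,0,255],[0,0,2,0,0,0,255],[0,0,3,0,0,0,255]]}}

```text
time_s: 23.0
eef_pos: [0.5007, 0.1108, 0.0629]
eef_rot: [0.057, 0.705, 0.057, -0.705]
wrist_force: [3.1, -0.3, 0.9]
opening: 0.144
```

```bash
python3 - <<'E'
from h import *
st()
L=[ctrl.get_obs()['wrist_force']]
for _ in range(6):ctrl.camera("top");L.append(ctrl.get_obs()['wrist_force'])
print(np.round(L,1).tolist(),np.mean(L,0)); st();print(wf(ctrl.get_obs()['eef_pos'][:2]*1000))
E
```

```text
t 23.0 p [500.7 110.8  62.9] yaw -170.8 xax [ 0.  0. -1.] q [-0.01  0.27  1.88  0.    0.99  1.4 ] F [ 3.07 -0.28  0.92] T [ 0.063 -0.56   0.032] op 0.144
[[3.1, -0.3, 0.9], [2.0, 0.2, 0.6], [2.3, 0.5, 1.8], [2.0, 0.9, 1.3], [2.5, 0.5, 1.9], [2.4, 0.9, 1.6], [2.2, 1.4, 1.9]] [2.36412009 0.58634701 1.44683342]
t 23.3 p [500.6 110.8  62.9] yaw -170.8 xax [ 0. -0. -1.] q [-0.01  0.27  1.88 -0.    0.99  1.4 ] F [2.21 1.41 1.89] T [ 0.026 -0.416  0.028] op 0.141
(np.float64(-107.06896922148415), np.float64(0.5208702216880621))
```

There is a light drag of about 2.5 N, so the lip bears with roughly 1.3 N. I add about 10° more.

>>> {"name": "step_arm", "arguments": {"motion": [[0,0,0,0,0,0,60],[0,0,0,0,0,0,60],[0,0,0,0,0,0,60],[-45,0,0,0,0,0,60],[-95,0,0,0,0,0,60],[-132,0,-20,0,0,0,60],[-132,0,-75,0,0,0,60],[-125,0,-112,0,0,0,60],[-85,0,-112,0,0,0,60],[-67,0,-112,0,0,0,60]]}}

```text
time_s: 24.55
eef_pos: [0.6093, 0.1287, 0.1267]
eef_rot: [-0.057, -0.703, -0.057, 0.707]
wrist_force: [-0.3, 0.4, -0.6]
opening: 0.765
```

>>> {"name": "step_arm", "arguments": {"motion": [[0,0,0,0,0,0,60],[0,0,0,0,0,0,255],[0,0,0,0,0,0,255],[0,0,0,0,0,0,255],[0,0,0,0,0,0,255]]}}

```text
time_s: 25.18
eef_pos: [0.6121, 0.1284, 0.132]
eef_rot: [0.057, 0.706, 0.056, -0.704]
wrist_force: [-2.0, -2.4, 6.7]
opening: 0.384
```

```bash
python3 - <<'E'
from h import *
st();print(wf(ctrl.get_obs()['eef_pos'][:2]*1000))
a,d=ctrl.camera("scene")
q=a.astype(int);h=biggest(q[...,2]>q[...,0]+50,(330,215,400,290));print("handle px",h.mean(0),len(h))
P=onz("scene",h,.076);print([np.round(wf(x*1000),1) for x in(P.mean(0),P[0])],rect(P))
E
```

```text
t 25.18 p [612.1 128.4 132. ] yaw -170.8 xax [ 0.003 -0.    -1.   ] q [ 0.02  0.39  1.56 -0.    1.19  1.43] F [-2.04 -2.36  6.66] T [-0.288  0.302 -0.015] op 0.384
(np.float64(5.825071357113272), np.float64(0.07784637927882036))Traceback (most recent call last):
  File "<stdin>", line 4, in <module>
  File "h.py", line 19, in biggest
    c=max(cv2.findContours(k,cv2.RETR_EXTERNAL,cv2.CHAIN_APPROX_NONE)[0],key=cv2.contourArea);return c[:,0].astype(float)
ValueError: max() iterable argument is empty
```

Handle occluded by the gripper, as expected. Now the 10° turn.

>>> {"name": "step_arm", "arguments": {"motion": [[0,0,0,5,0,0,255],[0,0,0,10,0,0,255],[0,0,0,10,0,0,255],[0,0,0,10,0,0,60],[0,0,0,10,0,0,60],[0,0,0,10,0,0,60],[-50,0,0,10,0,0,60],[-50,0,0,10,0,0,60]]}}

```text
time_s: 26.22
eef_pos: [0.614, 0.129, 0.1844]
eef_rot: [-0.005, 0.71, -0.005, -0.704]
wrist_force: [-0.0, -0.8, 0.5]
opening: 0.765
```

```bash
python3 - <<'E'
from h import *
st();go(fw(-106.5,.4,180),FY);go(fw(-106.5,.4,63.3),FY)
E
```

```text
t 26.23 p [614.  129.  184.4] yaw 179.2 xax [ 0.008  0.    -1.   ] q [0.02 0.33 1.52 0.   1.28 1.6 ] F [-0.02 -0.78  0.55] T [ 0.008 -0.007 -0.015] op 0.765
shift [  3.5  19.8 112.6] rot [-10.   -0.5  -0. ]
shift [120.2  19.8 113.5] rot [-10.   -0.5  -0. ]
```

>>> {"name": "step_arm", "arguments": {"motion": [[0,10,55,-5,0,0,60],[0,20,112,-10,0,0,60],[40,20,112,-10,0,0,60],[80,20,112,-10,0,0,60],[117,20,112,-10,0,0,60],[117,20,112,-10,0,0,60],[117,20,112,-10,0,0,60]]}}

```text
time_s: 27.1
eef_pos: [0.4995, 0.1103, 0.0637]
eef_rot: [0.057, 0.705, 0.057, -0.705]
wrist_force: [-0.4, 0.4, 0.4]
opening: 0.764
```

```bash
python3 - <<'E'
from h import *
st();go(fw(-106.5,.4,63.3),FY)
E
```

```text
t 27.1 p [499.5 110.3  63.7] yaw -170.8 xax [ 0.001  0.    -1.   ] q [-0.01  0.26  1.89  0.    0.99  1.4 ] F [-0.38  0.42  0.36] T [ 0.063 -0.04   0.03 ] op 0.764
shift [ 0.4 -0.2 -1.7] rot [ 0.  -0.1 -0. ]
```

>>> {"name": "step_arm", "arguments": {"motion": [[0,0,-1,0,0,0,255],[0,0,-1,0,0,0,255],[0,0,-1,0,0,0,255],[0,0,-1,0,0,0,255],[0,0,-1,0,0,0,255],[-1,0,0,0,0,0,255],[-1,0,1,0,0,0,255],[-1,0,2,0,0,0,255]]}}

```text
time_s: 28.1
eef_pos: [0.4973, 0.11, 0.0639]
eef_rot: [0.057, 0.705, 0.057, -0.704]
wrist_force: [4.1, 1.2, -1.0]
opening: 0.144
```

```bash
python3 - <<'E'
from h import *
st();print(wf(ctrl.get_obs()['eef_pos'][:2]*1000))
L=[ctrl.get_obs()['wrist_force']]
for _ in range(3):ctrl.camera("top");L.append(ctrl.get_obs()['wrist_force'])
print(np.round(L,1).tolist(),np.mean(L,0));print(wf(ctrl.get_obs()['eef_pos'][:2]*1000))
E
```

```text
t 28.1 p [497.3 110.   63.9] yaw -170.8 xax [ 0.001  0.    -1.   ] q [-0.02  0.26  1.89  0.    0.99  1.39] F [ 4.05  1.17 -0.96] T [ 0.07  -0.592 -0.   ] op 0.144
(np.float64(-110.50195940019063), np.float64(0.22723998717886887))
[[4.1, 1.2, -1.0], [3.5, 0.5, -1.4], [4.0, 0.8, -0.7], [2.9, 0.1, -1.2]] [ 3.61857467  0.6418029  -1.05337058]
(np.float64(-110.72454144874209), np.float64(0.25171918236717794))
```

The tug is about 3.7–4 N, which is on target. I draw the gauge out slowly, feeling midway.

>>> {"name": "step_arm", "arguments": {"motion": [[0,0,1,0,0,0,255],[0,0,3,0,0,0,255],[0,0,5,0,0,0,255],[0,0,7,0,0,0,255],[0,0,9,0,0,0,255]]}}

```text
time_s: 28.88
eef_pos: [0.4879, 0.1085, 0.0639]
eef_rot: [0.057, 0.705, 0.057, -0.705]
wrist_force: [4.2, 0.5, -1.3]
opening: 0.145
```

```bash
python3 - <<'E'
from h import *
st();print(wf(ctrl.get_obs()['eef_pos'][:2]*1000))
E
```

```text
t 28.88 p [487.9 108.5  63.9] yaw -170.8 xax [ 0.  0. -1.] q [-0.02  0.24  1.92  0.    0.98  1.39] F [ 4.17  0.46 -1.32] T [ 0.094 -0.675 -0.004] op 0.145
(np.float64(-119.96745025916812), np.float64(0.3191120736463524))
```

>>> {"name": "step_arm", "arguments": {"motion": [[0,0,1,0,0,0,255],[0,0,2,0,0,0,255],[0,0,3,0,0,0,255],[0,0,5,0,0,0,255],[0,0,8,0,0,0,255],[0,0,12,0,0,0,255],[0,0,18,0,0,0,255],[0,0,26,0,0,0,255],[0,0,34,0,0,0,255],[0,0,34,0,0,0,255]]}}

```text
time_s: 30.12
eef_pos: [0.453, 0.103, 0.0638]
eef_rot: [-0.057, -0.704, -0.057, 0.706]
wrist_force: [-1.9, -0.8, 6.3]
opening: 0.139
```

```bash
python3 - <<'E'
from h import *
st();print(wf(ctrl.get_obs()['eef_pos'][:2]*1000))
a,_=ctrl.camera("scene");a=a[170:350,250:430]
cv2.imwrite("pics/c5.png",cv2.resize(a,None,fx=3,fy=3,interpolation=cv2.INTER_CUBIC)[:,:,::-1])
go([491.5,-169,130],4.2);go([491.5,-169,17],4.2)
E
```

```text
t 30.12 p [453.  103.   63.8] yaw -170.8 xax [-0.002 -0.    -1.   ] q [-0.03  0.17  2.   -0.    0.97  1.38] F [-1.9  -0.81  6.28] T [-0.1    0.343  0.027] op 0.139
(np.float64(-155.35434316926643), np.float64(0.4371572430529284))
shift [-66.3 274.6   5.6] rot [5.  0.1 0. ]
shift [ 46.7 274.7   5.4] rot [5.  0.1 0. ]
```

View pics/c5.png

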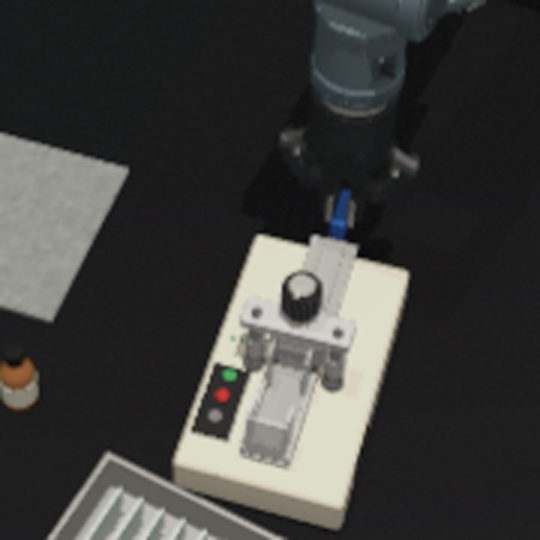

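The blade is out of the gate, lying on the bed's outlet end. I carry it to the pad.

>>> {"name": "step_arm", "arguments": {"motion": [[-5,0,12,0,0,0,255],[-40,0,15,0,0,0,255],[-66,50,12,2,0,0,255],[-66,110,8,5,0,0,255],[-66,170,5,5,0,0,255],[-66,230,5,5,0,0,255],[-60,271,5,5,0,0,255],[-20,271,5,5,0,0,255],[20,271,5,5,0,0,255],[34,271,5,5,0,0,255]]}}

```text
time_s: 31.42
eef_pos: [0.4897, -0.1636, 0.0271]
eef_rot: [-0.025, -0.705, -0.027, 0.709]
wrist_force: [-0.1, 0.6, -0.5]
opening: 0.143
```

>>> {"name": "step_arm", "arguments": {"motion": [[0,0,0,0,0,0,255],[1,0,0,0,0,0,255]]}}

```text
time_s: 31.68
eef_pos: [0.4938, -0.1656, 0.0303]
eef_rot: [0.027, 0.707, 0.026, -0.706]
wrist_force: [-0.5, -0.6, -0.8]
opening: 0.143
```

```bash
python3 - <<'E'
from h import *
st();go([491.5,-166,22],4.2)
E
```

```text
t 31.68 p [ 493.8 -165.6   30.3] yaw -175.8 xax [ 0.002 -0.001 -1.   ] q [-0.55  0.34  1.87 -0.    0.92  0.95] F [-0.46 -0.59 -0.83] T [-0.028 -0.037 -0.018] op 0.143
shift [8.3 0.2 2.4] rot [ 0.  -0.1 -0.1]
```

>>> {"name": "step_arm", "arguments": {"motion": [[2,0,2,0,0,0,255],[4,0,2,0,0,0,255],[6,0,2,0,0,0,255],[6,0,2,0,0,0,255]]}}

```text
time_s: 32.17
eef_pos: [0.4907, -0.1653, 0.0227]
eef_rot: [-0.026, -0.707, -0.026, 0.707]
wrist_force: [-0.3, -0.0, 0.1]
opening: 0.143
```

>>> {"name": "step_arm", "arguments": {"motion": [[1,0,0,0,0,0,255],[1,0,0,0,0,0,255]]}}

```text
time_s: 32.42
eef_pos: [0.4909, -0.1654, 0.0218]
eef_rot: [0.026, 0.707, 0.026, -0.707]
wrist_force: [-0.9, -0.1, 0.8]
opening: 0.141
```

>>> {"name": "step_arm", "arguments": {"motion": [[1,0,0,0,0,0,255],[1,0,0,0,0,0,255]]}}

```text
time_s: 32.67
eef_pos: [0.4909, -0.1654, 0.0218]
eef_rot: [-0.026, -0.707, -0.026, 0.707]
wrist_force: [-5.1, 2.4, 11.3]
opening: 0.145
```

Contact with the pad at TCP 21.8 mm. I back off slightly, open, and rise straight up.

>>> {"name": "step_arm", "arguments": {"motion": [[-1,0,0,0,0,0,255],[-1,0,0,0,0,0,120],[-1,0,0,0,0,0,120],[-1,0,0,0,0,0,120],[-1,0,0,0,0,0,120],[-40,0,0,0,0,0,120],[-100,0,0,0,0,0,120],[-150,60,60,0,0,0,120],[-150,120,120,0,0,0,120],[-150,150,150,0,0,0,120]]}}

```text
time_s: 33.92
eef_pos: [0.3739, -0.3014, 0.169]
eef_rot: [0.027, 0.707, 0.026, -0.706]
wrist_force: [0.7, -1.0, 0.7]
opening: 0.533
```

```bash
python3 - <<'E'
from h import *
st()
t,d=ctrl.camera("top");s,d2=ctrl.camera("scene")
p=t.astype(int);R,G,B=p[...,0],p[...,1],p[...,2]
for nm,f in(("blue",lambda:rect(onz("top",biggest(B>R+50,(370,215,412,268)),.034))),("blade",lambda:rect(onz("top",biggest(p.sum(2)>480,(375,185,405,245)),.010))),("red",lambda:rect(onz("top",biggest(R>G+60,(415,220,445,260)),.034)))):
    try:print(nm,f())
    except Exception as e:print(nm,e)
b=(375,195,405,262);yy,xx=np.mgrid[b[1]:b[3],b[0]:b[2]];o,D=ray("top",np.c_[xx.ravel(),yy.ravel()]);z=(o+D*d[yy,xx].ravel()[:,None])[:,2]*1000
c=(B[yy,xx]>R[yy,xx]+50).ravel();w=(p.sum(2)[yy,xx]>480).ravel();print("z handle",np.median(z[c]),"blade",np.median(z[w]))
o=np.zeros((600,800,3),np.uint8);o[:300,:400]=cv2.resize(t,(400,300));o[300:,:400]=cv2.resize(s,(400,300))
o[:,400:]=cv2.resize(t[150:300,350:450],(400,600));cv2.imwrite("pics/end.png",o[:,:,::-1])
E
```

```text
t 33.92 p [ 373.9 -301.4  169. ] yaw -175.7 xax [ 0.002 -0.002 -1.   ] q [-0.93  0.03  1.9   0.    1.2   0.57] F [ 0.68 -0.99  0.75] T [-0.096 -0.045 -0.01 ] op 0.533
blue (array([ 487.5, -165.2]), (43.6, 14.4), 4.95)
blade (array([ 564.3, -160.2]), (106.7, 23.3), 5.19)
red (array([ 513.9, -262.9]), (44.5, 15.5), 10.83)
z handle 32.67456984501793 blade 9.951841073381429
```

View pics/end.png

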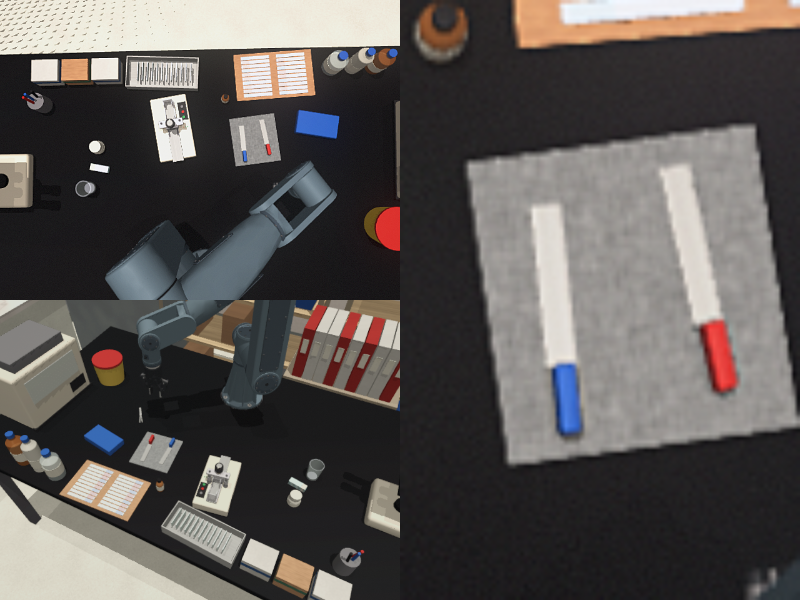

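The blue gauge lies flat on the pad (crop 555,320) and the red one is unmoved. The arm is clear of everything.

```bash
python3 -c "
from bench import ctrl
print(ctrl.hand_in())"
```

```text
the job is handed in; nothing more can be done
None
```

The gate is set and the job is handed in, at about 34 s of the 72 s allowed. No verdict was reported.

- **Inserting:** I slid the blade along the bed until its tip was about 33 mm past the lip.
- **Setting the screw:** I turned the knob 109°, 75° and 10° clockwise. I tested with a tug after each turn, and the tugs read 0, about 2.5 N and about 3.7–4.2 N. That last drag puts the lip force at roughly 3 N.
- **Drawing out:** I drew the gauge out without touching the screw again; the tug read 4.2 N with the tip about 5 mm past the lip.
- **Last checks:** The blue gauge lies on the pad within about 4 mm of where it started. The depth camera put the handle's top at 32.7 mm (34 expected) and the blade's top at 10.0 mm (10 expected). The red gauge's handle measured within 0.1 mm of its start. The other things look unmoved in the final picture, and the gripper is clear.
- **Checks that disagreed:**
    - The two cameras differed by about 3–4 mm on the feeder's position.
    - During the first tug test, pushing the gauge back in pressed the blade on the bed with about 26 N. Lifting the gripper slightly cleared it, and the gate was not yet touching the blade then.
    - While sliding the gauge in earlier, the load on the bed also reached 17 N for a moment.

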